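Close the filled cigar moulds

ROBOT

A 7-joint arm with a two-finger parallel gripper is mounted at the origin on the work surface. World frame = base frame: x ahead of the robot, y to its left, z up, the work surface at z = 0. Lengths are in mm, angles in rad, forces in N, time in s.
With the tool pointing down it reaches from about 350 to 900 mm from the base axis. Payload 8.1 kg.
Tool frame: the origin (TCP) lies between the finger pads; the fingertips stand 22 mm ahead of it and the grasp point (between the pads) lies 3 mm ahead of it; z points along the fingers, y is the line along which they close (so a half turn about z gives the same grasp; the last joint's range is limited). The gripper opens to 92 mm and grips with 3 to 60 N. Pads are 19 mm wide; open, the fingers measure 130 mm over their backs; the gripper's body (75 mm by 190 mm) begins 47 mm behind the grasp point.
Start: joints at [-1.385, 0.434, 0.025, 1.573, -0.012, 1.134, -0.075], TCP at [178.028, 599.121, 248.742] pointing down, gripper open.
Joint ranges: [-2.62, 2.62], [-0.44, 2.09], [-1.27, 1.32], [0.08, 2.57], [-1.32, 4.46], [0.12, 2], [-2.74, 2.74]. Speed limits (rad/s): [2.22, 2.22, 3.01, 3.01, 3.14, 3.14, 3.14].

INTERFACE

Orientations are given as a unit quaternion [x, y, z, w].
In Python, from bench import robot, optics gives the robot as it stands.
- The arm moves only by the tool apply_moves, never from a script. Its argument "commands" is a list of rows, each a list of 5 numbers: the opening in per cent of the stroke, from 0 (shut) to 100 (fully open), then the shift along the tool's x, y, z in cm, then the turn about the tool's z in rad. A call has 1 to 8 rows; each row shifts and turns the commanded pose from where the row before left it, along the tool's axes as they then stand; what a row does not reach is not made up. A row lasts 1/8 s, in which the tool goes at most 62.5 mm and 10.7 degrees, less where a joint would pass 70% of its speed; a pose out of reach is approached as far as the arm can. A call with a gripper value outside its range is refused whole. The fingers move at their own pace and stop on an object; "squeeze" is the grip in N (left out, the last holds). Time passes only in rows, so rows that do not move let the fingers close. It gives the time, the measured TCP pose, the force, the opening and the grip force at its end, in the units of the state.
- robot.observe(): the state, without advancing time (a new reading comes with each control period).
- optics.get_image(name): name is "scene" or "side" or "wrist"; returns a dict with "color" (420x560x3 uint8, red, green, blue), "fov_y" (degrees; the focal length in pixels is half the picture's height over the tangent of half this angle, whatever the lens; pixels are square), "cx", "cy" (the principal point, pixels), "extrinsics" (4x4, takes a point from camera to world coordinates). Camera axes: x right, y up, looking along -z (the intrinsics and any distortion apply to the point x, -y, -z); pixel columns grow to the right and rows downward; lengths in mm; the calibration is good to about 2 mm. A picture is of the moment at which its call begins. There is no depth.
- robot.hand_in(): hands the job in; it is judged then, once.
The state is a dict: "t": time; "joint_pos": joint angles; "qd": joint speeds; "effort": joint torques, N m; "tcp_pos": TCP position; "orientation": TCP orientation; "wrist_force": force on the tool from outside, world axes, zero at the start; "ft_torque": the same for the moment, N m; "opening": finger opening in mm; "finger_force": force on a finger pad.
Only numpy, scipy, OpenCV 4.12 (cv2) and the standard library are available. Lean on these libraries where they do the work, as an engineer would, in place of code of your own. Each camera call takes 0.05 s, during which the arm holds its last target. There are 200 camera calls.

TASK

The four small cigar moulds are filled, and their lids are stacked crosswise on the bench: take the stack apart and close each mould with the lid of its own colour, fully home over both pins so that it lies flat on the lower half. Keep the lids level and set them down gently, and leave the gum pot and the rolling blade where they are; at the end all four moulds are closed and let go.

Things in the scene. Friction and masses are not known exactly. Their poses are not given: they have to be found in the camera images.
- green_lid_center (a point): Dark green mould lid, loose, 126 g: bar 190 (its x) x 58 (its y) x 26 mm high, flat ribbed back, a 20 mm upright through-hole 80 mm either side of its middle. Point: its centre, 13 mm above its underside; z up. Starts lowest in the stack; each lid crosses the one below at about a right angle. Both ends alike: half a turn makes no difference. Grip it across the 58 mm.
- white_lid_center (a point): Ivory white mould lid, loose, 120 g: bar 176 (its x) x 58 (its y) x 26 mm high, flat ribbed back, a 20 mm upright through-hole 73 mm either side of its middle. Point: its centre, 13 mm above its underside; z up. Starts second from below; each lid crosses the one below at about a right angle. Both ends alike: half a turn makes no difference. Grip it across the 58 mm.
- blue_lid_center (a point): Blue mould lid, loose, 115 g: bar 162 (its x) x 58 (its y) x 26 mm high, flat ribbed back, a 20 mm upright through-hole 66 mm either side of its middle. Point: its centre, 13 mm above its underside; z up. Starts third from below; each lid crosses the one below at about a right angle. Both ends alike: half a turn makes no difference. Grip it across the 58 mm.
- yellow_lid_center (a point): Yellow mould lid, loose, 109 g: bar 148 (its x) x 58 (its y) x 26 mm high, flat ribbed back, a 20 mm upright through-hole 59 mm either side of its middle. Point: its centre, 13 mm above its underside; z up. Starts on top of the stack; each lid crosses the one below at about a right angle. Both ends alike: half a turn makes no difference. Grip it across the 58 mm.
- green_seat (a point): Dark green lower mould half, fixed: 190 (x) x 58 (y) x 24 mm high, two brown cigars in it, a tapered pin 80 mm either side of its middle (16 mm thick at the foot, 5 at the tip; tip 44 mm above bench). Point: where the lid's centre is once closed, over its middle, 37 mm above bench; z up. Pins draw in a lid up to 6 mm off; 2 mm play when seated.
- white_seat (a point): Ivory white lower mould half, fixed: 176 (x) x 58 (y) x 24 mm high, two brown cigars in it, a tapered pin 73 mm either side of its middle (16 mm thick at the foot, 5 at the tip; tip 44 mm above bench). Point: where the lid's centre is once closed, over its middle, 37 mm above bench; z up. Pins draw in a lid up to 6 mm off; 2 mm play when seated.
- blue_seat (a point): Blue lower mould half, fixed: 162 (x) x 58 (y) x 24 mm high, two brown cigars in it, a tapered pin 66 mm either side of its middle (16 mm thick at the foot, 5 at the tip; tip 44 mm above bench). Point: where the lid's centre is once closed, over its middle, 37 mm above bench; z up. Pins draw in a lid up to 6 mm off; 2 mm play when seated.
- yellow_seat (a point): Yellow lower mould half, fixed: 148 (x) x 58 (y) x 24 mm high, two brown cigars in it, a tapered pin 59 mm either side of its middle (16 mm thick at the foot, 5 at the tip; tip 44 mm above bench). Point: where the lid's centre is once closed, over its middle, 37 mm above bench; z up. Pins draw in a lid up to 6 mm off; 2 mm play when seated.
- gum_pot_center (a point): Pot of set gum, a pale yellow round tub 72 mm across and 42 mm high, loose on the bench among the moulds. The point is its centre. Not to be disturbed.
- blade_center (a point): Half-moon rolling blade, steel, 120 x 68 mm with a dark 12 mm high spine, lying loose on the 20 mm thick steel cutting board at the robot's right. The point is about its middle, 6 mm above the board. Not to be disturbed.
Mind the look-alikes: they are no part of the job. Leave any pink or red look-alike of the part that bears white_lid_center alone.

How it is judged:
By the outcome, as a careful person would: the job done as asked, in the order asked, and still so for the second after the job is handed in, with the robot touching nothing.
It also fails if it takes over 122 s, if anything falls off the work surface, if the arm or the gripper's body presses on something with over 40 N, if the wrist force passes 120 N, or if a joint passes its speed limit or range.

## Working session

There is one attempt and no reset: what is moved stays moved. The work goes in short steps, Python scripts to look and compute and a tool call to move; the robot and the scene stay as the last step left them, time stands still between calls to the robot, and variables do not carry over. Pictures are saved under pics/ and viewed, at most 14 in all, crops included, and the job is handed in when it is done.

Besides the shell and the picture viewer there is one more tool, called after ">>>" as name(argument=value, ...) on one line, values as JSON. apply_moves: Moves the arm, as the interface text tells. Its arguments: {"type":"object","properties":{"commands":{"type":"array"},"squeeze":{"type":"number"}},"required":["commands"]}

```bash
mkdir -p pics; ls
python3 - <<'E'
from bench import robot, optics
import cv2
s=robot.observe();print(s)
for n in["scene","side","wrist"]:
    d=optics.get_image(n);cv2.imwrite(f"pics/a_{n}.png",d["color"][:,:,::-1]);print(n,d["fov_y"],d["cx"],d["cy"],d["extrinsics"].tolist() if hasattr(d["extrinsics"],'tolist') else d["extrinsics"],[k for k in d])
E
```

```text
pics
{'t': 0.0, 'joint_pos': array([-1.38461959,  0.43522404,  0.02496958,  1.57412032, -0.01159923,
        1.13399637, -0.07509884]), 'qd': array([ 1.65046971e-03,  8.41498689e-04,  5.63987127e-05,  1.49656252e-03,
       -4.43846897e-04, -6.97764334e-04, -8.83802457e-04]), 'effort': array([ 5.16036835e-05, -6.67837930e+01,  9.84945931e-01, -3.14455605e+01,
       -6.05812389e-02,  4.28121944e-02,  1.20878394e-04]), 'tcp_pos': array([177.89931037, 598.63555561, 247.93527002]), 'orientation': array([ 1.43919548e-01,  9.89589067e-01, -8.00379639e-04, -4.33663995e-05]), 'wrist_force': array([-0.12993867, -0.61155937,  1.08080017]), 'ft_torque': array([0.06606113, 0.04179731, 0.00082353]), 'finger_force': 0.0, 'opening': 91.93268869529183}
scene 46.17971138071768 277.8324262399145 205.6867716757329 [[0.5024927917291044, -0.5238817968262327, 0.687785473250496, 1444.1498915760603], [0.8643018184448137, 0.3246095988310792, -0.3842017373460383, -641.2337474104938], [-0.02198547004908467, 0.7875128388165132, 0.615905973185743, 886.87489746343], [0.0, 0.0, 0.0, 1.0]] ['color', 'fov_y', 'cx', 'cy', 'extrinsics']
side 44.664181063981296 288.2000372056714 205.92131837501356 [[0.9440613059983065, 0.18257287433215486, -0.27461863752277754, 175.81053655166258], [-0.3295096533679169, 0.5553384591600156, -0.7635591556095274, -1128.2414120162614], [0.013101101256257552, 0.8113361457101949, 0.5844330755612641, 846.4733834485498], [0.0, 0.0, 0.0, 1.0]] ['color', 'fov_y', 'cx', 'cy', 'extrinsics']
wrist 60.74804145062161 280.6144738123416 215.2163251398237 [[0.28509496167209675, -0.9224421602684546, -0.2604252748648849, 106.64448925257712], [0.9584991443326275, 0.2742275146179711, 0.07796576517978783, 619.5970345345877], [-0.0005031329895271328, -0.271845049956249, 0.9623409040830997, 383.2339356922481], [0.0, 0.0, 0.0, 1.0]] ['color', 'fov_y', 'cx', 'cy', 'extrinsics']
```

View pics/a_scene.png

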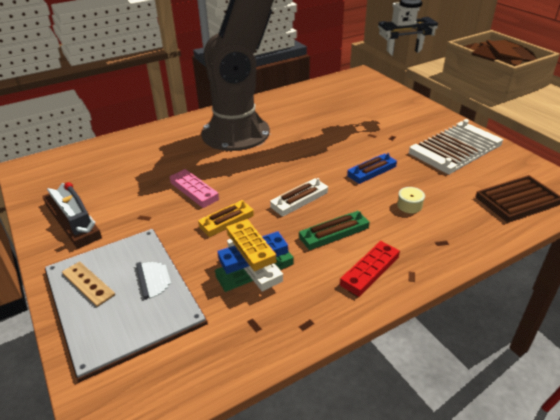

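View pics/a_side.png

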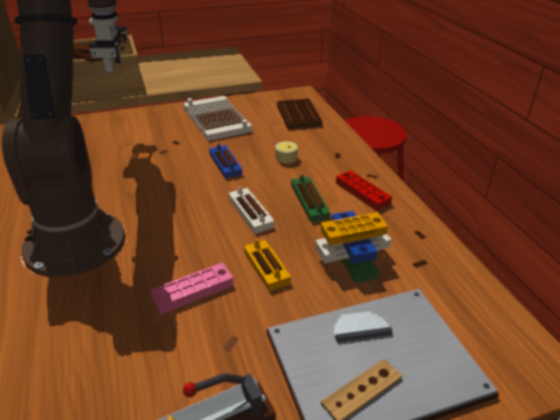

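The scene view shows the stack at about (253,250), with yellow on top and then blue, white and green below. The seats are yellow (226,217), white (299,196), blue (372,167) and green (334,229), and the pot is at (410,200). Look-alikes are the pink lid (193,187), the red lid (370,267) and the large tan and dark moulds (457,146) and (520,198). In the side view the stack is at (354,235) and the seats are yellow (267,264), white (251,209), blue (226,160) and green (310,198).

Run:
```python
import cv2
a=cv2.imread("pics/a_scene.png")[140:310,180:440];cv2.imwrite("pics/c_scene.png",cv2.resize(a,None,fx=3,fy=3,interpolation=cv2.INTER_CUBIC))
a=cv2.imread("pics/a_side.png")[130:300,180:440];cv2.imwrite("pics/c_side.png",cv2.resize(a,None,fx=3,fy=3,interpolation=cv2.INTER_CUBIC))
```

```text
(no output)
```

View pics/c_scene.png

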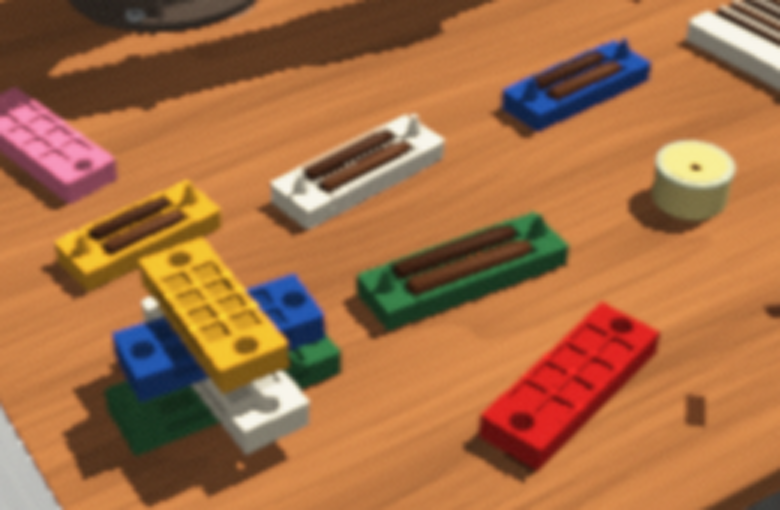

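View pics/c_side.png

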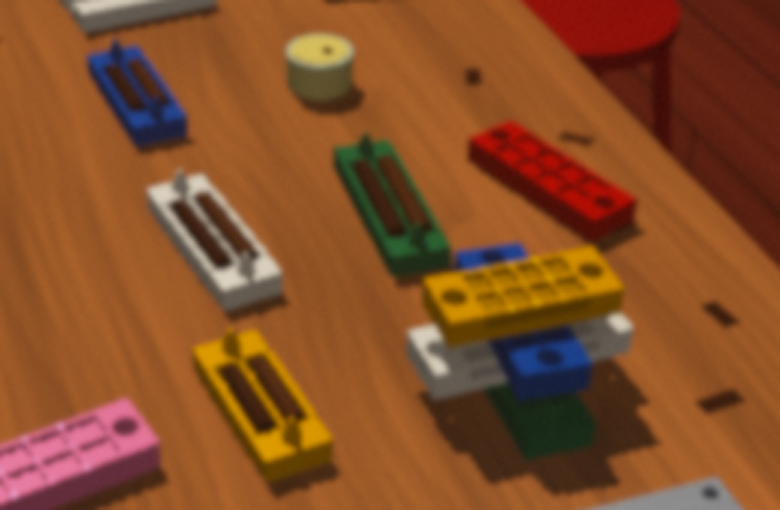

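Reading the crops: the yellow lid's holes are at scene crop (180,259) and (247,346). The blue lid's holes are at (143,350) and (293,299). Each seat's top-face corners and pins are visible. The yellow lid is clearly on top, and pink and red lie apart from the stack.

```bash
cat > h.py <<'E'
import numpy as np, cv2
from scipy.optimize import least_squares
from bench import robot, optics
def K(d):
    h=d["color"].shape[0]; return h/2/np.tan(np.radians(d["fov_y"]/2))
def proj(d,P):
    E=np.array(d["extrinsics"]); q=(np.atleast_2d(P)-E[:3,3])@E[:3,:3]; f=K(d)
    return np.c_[d["cx"]-f*q[:,0]/q[:,2], d["cy"]+f*q[:,1]/q[:,2]]
def ray(d,uv,z):
    E=np.array(d["extrinsics"]); f=K(d); uv=np.atleast_2d(uv)
    v=np.c_[(uv[:,0]-d["cx"])/f,-(uv[:,1]-d["cy"])/f,-np.ones(len(uv))]@E[:3,:3].T
    return E[:3,3]+v*((z-E[2,3])/v[:,2])[:,None]
def pts(p,loc,z):
    c,s=np.cos(p[2]),np.sin(p[2]); loc=np.asarray(loc,float)
    return np.c_[p[0]+c*loc[:,0]-s*loc[:,1],p[1]+s*loc[:,0]+c*loc[:,1],np.full(len(loc),z)]
E
python3 - <<'E'
from h import *
S=optics.get_image("scene");D=optics.get_image("side")
o=lambda c,off:(np.array(c)+.5)/3-.5+off
so=np.array([180,140]);do=np.array([180,130])
Q={"Yseat":(148,24,[(57,243),(187,182),(219,210),(91,266)],[(195,350),(257,331),(330,440),(268,460)]),
"Wseat":(176,24,[(271,185),(408,116),(443,146),(308,208)],[(148,190),(205,175),(280,278),(223,293)]),
"Bseat":(162,24,[(503,92),(620,42),(650,68),(540,110)],[(88,55),(128,45),(185,122),(140,135)]),
"Gseat":(190,24,[(358,284),(537,216),(568,246),(389,306)],[(335,155),(383,141),(448,244),(397,257)]),
"Ylid":(148,104,[(140,262),(204,239),(288,345),(219,370)],[(424,286),(593,246),(621,277),(448,322)])}
for k,(L,z,a,b) in Q.items():
    X=[ray(S,o(a,so),z),ray(D,o(b,do),z)]
    for x in X:
        x=x[:,:2];r=cv2.minAreaRect(x.astype(np.float32))
        print(k,x.mean(0).round(1),[round(v,2) for v in r[1]],round(r[2],1))
for n,z,a,b in[("Yhole",104,[(180,259),(247,346)],[(454,297),(591,270)]),("Bhole",78,[(143,350),(293,299)],[(549,357),(492,257)]),
 ("Whole",52,[(264,404)],[(434,349)]),("Ypin",44,[(80,238),(187,187)],[(293,420),(232,333)]),("Wpin",44,[(299,176),(412,117)],[(246,253),(181,172)]),("Gpin",44,[(384,272),(537,215)],[(419,228),(366,136)]),("Bpin",44,[(528,80),(622,42)],[(157,105),(117,42)]),("pot",42,[(695,165)],[(320,50)])]:
    for x in (ray(S,o(a,so),z),ray(D,o(b,do),z)): 
        x=x[:,:2];print(n,x.round(0).tolist(),x.mean(0).round(1),np.degrees(np.arctan2(*(x[-1]-x[0])[::-1])).round(1))
E
```

```text
Yseat [ 439.1 -245.4] [55.01, 144.76] 6.2
Yseat [ 439.6 -249.2] [56.28, 144.0] 7.4
Wseat [465.4 -21.1] [60.84, 177.35] 8.7
Wseat [462.6 -25.6] [58.69, 178.19] 6.0
Bseat [460.3 254.9] [56.08, 165.47] 3.8
Bseat [455.1 248. ] [49.83, 179.77] 5.9
Gseat [641.4 -19.9] [192.17, 49.31] 88.1
Gseat [636.7 -23.7] [185.39, 53.93] 89.0
Ylid [ 650.1 -275.7] [58.29, 146.7] 88.7
Ylid [ 649.5 -275.3] [153.51, 47.31] 2.5
Yhole [[591.0, -273.0], [709.0, -276.0]] [ 649.9 -274.6] -1.2
Yhole [[590.0, -276.0], [708.0, -278.0]] [ 649.1 -276.9] -1.1
Bhole [[646.0, -336.0], [656.0, -205.0]] [ 651.  -270.4] 85.6
Bhole [[645.0, -338.0], [656.0, -206.0]] [ 650.4 -271.8] 85.1
Whole [[724.0, -272.0]] [ 724.5 -271.5] 0.0
Whole [[577.0, -273.0]] [ 577.3 -272.9] 0.0
Ypin [[452.0, -309.0], [435.0, -193.0]] [ 443.4 -250.8] 98.0
Ypin [[447.0, -308.0], [432.0, -194.0]] [ 439.6 -250.6] 97.4
Wpin [[476.0, -95.0], [451.0, 49.0]] [463.7 -22.7] 99.6
Wpin [[475.0, -92.0], [454.0, 49.0]] [464.2 -21.6] 98.5
Gpin [[634.0, -102.0], [640.0, 59.0]] [637.2 -21.3] 87.7
Gpin [[633.0, -105.0], [642.0, 54.0]] [637.2 -25.2] 86.9
Bpin [[459.0, 187.0], [454.0, 315.0]] [456.5 251. ] 92.5
Bpin [[462.0, 174.0], [453.0, 314.0]] [457.5 244.1] 93.6
pot [[657.0, 234.0]] [656.5 233.7] 0.0
pot [[656.0, 234.0]] [656.  233.9] 0.0
```

>>> apply_moves(commands=[[100,-4.6,-3.2,0,0],[100,-4.6,-3.2,0,0],[100,-4.6,-3.2,0,0],[100,-4.6,-3.2,0,0],[100,-4.6,-3.2,0,0],[100,-4.6,-3.2,0,0],[100,-4.6,-3.2,0,-0.145],[100,-4.5,-3.2,0,-0.145]], squeeze=25)

```text
t: 1.25
tcp_pos: [463.5, 253.0, 249.0]
orientation: [-0.003, 1.0, 0.0, 0.0]
wrist_force: [0.6, 0.6, 1.2]
opening: 91.7
finger_force: 0.0
```

```bash
cat >> h.py <<'E'
def snap(name):
    import pickle
    d=optics.get_image("wrist"); cv2.imwrite(f"pics/{name}.png",d["color"][:,:,::-1]); pickle.dump(d,open(name+".pkl","wb")); return d
def st():
    s=robot.observe(); q=s["orientation"]; a=2*np.arctan2(q[1],q[0])-np.pi/2
    a=(a+np.pi)%(2*np.pi)-np.pi
    print("t",round(s["t"],2),"tcp",s["tcp_pos"].round(1),"yax deg",np.degrees(a).round(2),"q",np.round(q,4),"j",s["joint_pos"].round(2),"F",s["wrist_force"].round(1),"open",round(s["opening"],1),"ff",round(s["finger_force"],1)); return s["tcp_pos"],a
def go(x,y,z,yaw):
    """print tool shift (cm) and turn; yaw in deg of tool y axis, tool down"""
    p,a=st(); d=np.array([x,y,z])-p
    ty=np.array([np.cos(a),np.sin(a)]); tx=np.array([-np.sin(a),np.cos(a)])
    t=-(np.radians(yaw)-a)
    t=(t+np.pi)%(2*np.pi)-np.pi
    print("shift cm",np.round([d[:2]@tx/10,d[:2]@ty/10,-d[2]/10],2),"turn",round(t,3), "dist",np.hypot(d[0],d[1]).round(0))
E
python3 - <<'E'
from h import *
snap("w_blue"); go(545,-22,248,90)
E
```

```text
t 1.3 tcp [469.5 245.9 249.2] yax deg 90.56 q [-0.0049  1.     -0.0015  0.0019] j [-0.71  0.28  0.15  1.81 -0.04  1.05  1.04] F [ 5.1 -5.8  0.5] open 91.7 ff 0.0
shift cm [ -7.29 -26.86   0.12] turn 0.01 dist 278.0
```

>>> apply_moves(commands=[[100,-1.2,-4.5,0,0],[100,-1.2,-4.5,0,0],[100,-1.2,-4.5,0,0],[100,-1.2,-4.5,0,0],[100,-1.2,-4.5,0,0],[100,-1.2,-4.4,0,0],[100,0,0,0,0],[100,0,0,0,0]])

```text
t: 2.3
tcp_pos: [534.9, -13.6, 248.6]
orientation: [-0.0, 1.0, 0.0, -0.0]
wrist_force: [-0.3, -0.1, 0.2]
opening: 91.8
finger_force: 0.0
```

Run:
```python
from h import *
snap("w_mid"); go(545,-262,280,90)
```

```text
t 2.35 tcp [534.9 -13.  248.6] yax deg 90.13 q [-1.1e-03  1.0e+00  3.0e-04 -2.0e-04] j [-0.29  0.29  0.28  1.81 -0.09  1.06  1.59] F [-0.6 -0.4  0.3] open 91.7 ff 0.0
shift cm [ -0.96 -24.9   -3.14] turn 0.002 dist 249.0
```

>>> apply_moves(commands=[[100,0,-4.8,-0.6,0],[100,0,-4.8,-0.6,0],[100,0,-4.8,-0.6,0],[100,0,-4.8,-0.6,0],[100,0,-4.8,-0.6,0],[100,0,0,0,0],[100,0,0,0,0]])

```text
t: 3.22
tcp_pos: [535.9, -252.5, 278.4]
orientation: [-0.001, 1.0, 0.001, -0.0]
wrist_force: [-0.2, 1.0, -0.0]
opening: 91.8
finger_force: 0.0
```

Run:
```python
from h import *
snap("w_stk"); st()
a=[cv2.imread(f"pics/{n}.png") for n in("w_mid","w_stk")]
cv2.imwrite("pics/m1.png",np.vstack([x for x in a])[:, :])
b=np.zeros((600,800,3),np.uint8)
```

```text
t 3.27 tcp [ 535.9 -252.1  278.4] yax deg 90.22 q [-1.9e-03  1.0e+00  7.0e-04 -2.0e-04] j [ 0.08  0.37  0.38  1.64 -0.15  1.17  2.07] F [-0.2  0.4  0.5] open 91.9 ff 0.0
```

View pics/w_mid.png

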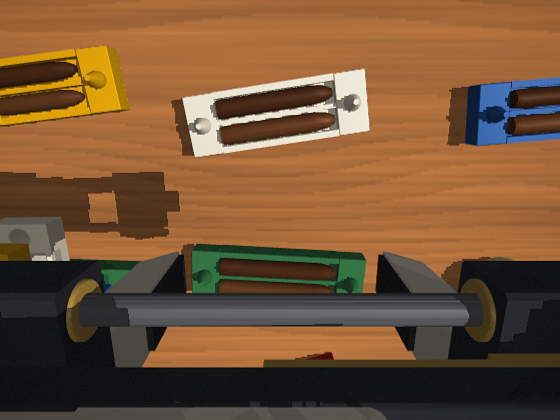

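View pics/w_stk.png

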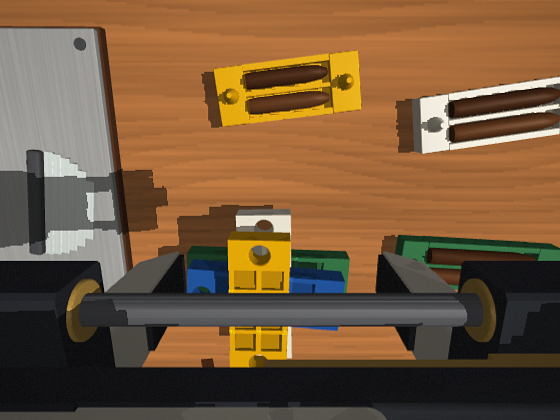

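View pics/w_blue.png

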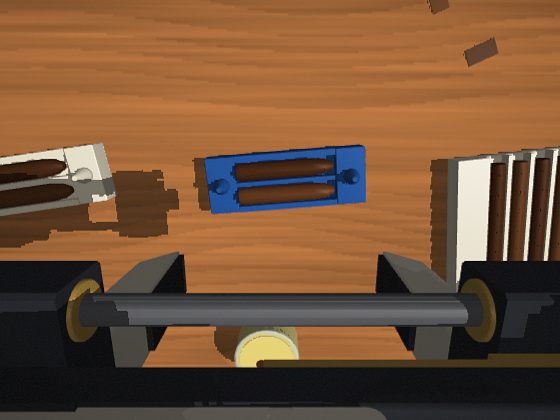

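The wrist views show the white seat's corners at (182,98), (363,69), (369,128) and (194,157) in w_mid, with the green seat's pins near (204,276) and (350,284). In w_stk the yellow seat is at (215,69)…(222,127) and the yellow lid's near hole is at (259,255). In w_blue the blue seat is at (206,160)…(212,214).

Run:
```python
from h import *
import pickle
L=lambda n:pickle.load(open(n+".pkl","rb"))
def q(n,im,c,z):
    x=ray(L(im),c,z)[:,:2]; r=cv2.minAreaRect(x.astype(np.float32)); e=(x[1]-x[0]+x[2]-x[3])/2
    print(n,x.mean(0).round(1),"len",np.hypot(*e).round(1),"ang",np.degrees(np.arctan2(e[1],e[0])).round(1),[round(v) for v in r[1]])
q("W","w_mid",[(182,98),(363,69),(369,128),(194,157)],24)
q("B","w_blue",[(206,160),(364,146),(365,201),(212,214)],24)
q("Y","w_stk",[(215,69),(358,51),(361,109),(222,127)],24)
for n,im,c in[("W","w_mid",[(199,124),(354,99)]),("B","w_blue",[(222,186),(352,175)]),("Y","w_stk",[(230,96),(346,81)]),("G","w_mid",[(204,274),(350,282)])]:
    x=ray(L(im),c,44)[:,:2];e=x[1]-x[0];print(n,"pins",x.mean(0).round(1),np.hypot(*e).round(1),np.degrees(np.arctan2(e[1],e[0])).round(1))
print(ray(L("w_stk"),[(259,255),(228,240),(291,240)],104).round(1), ray(L("w_stk"),[(263,228),(236,213),(291,213)],52).round(1))
print(np.array(L("w_mid")["extrinsics"]).round(2).tolist())
go(649,-275.5,160,90)
```

```text
W [460.3 -17.7] len 174.1 ang 98.9 [56, 175]
B [454.7 259. ] len 158.6 ang 95.3 [56, 160]
Y [ 437.4 -244.1] len 145.9 ang 97.0 [57, 147]
W pins [458.4 -17.8] 143.0 98.8
B pins [450.7 259. ] 125.2 95.2
Y pins [ 437.6 -245.4] 113.8 97.1
G pins [624.2 -16.8] 151.6 86.6
[[ 587.3 -272.1  104. ]
 [ 572.6 -300.3  104. ]
 [ 572.5 -242.6  104. ]] [[ 577.7 -270.7   52. ]
 [ 561.3 -298.7   52. ]
 [ 561.2 -241.2   52. ]]
[[-0.0, -0.96, -0.27, 460.63], [1.0, -0.0, -0.0, -13.9], [0.0, -0.27, 0.96, 383.81], [0.0, 0.0, 0.0, 1.0]]
t 3.27 tcp [ 535.9 -252.1  278.4] yax deg 90.22 q [-1.9e-03  1.0e+00  7.0e-04 -2.0e-04] j [ 0.08  0.37  0.38  1.64 -0.15  1.17  2.07] F [-0.2  0.4  0.5] open 91.9 ff 0.0
shift cm [-11.3   -2.39  11.84] turn 0.004 dist 115.0
```

>>> apply_moves(commands=[[100,-3.8,-0.7,3.0,0.02],[100,-3.8,-0.7,3.0,0],[100,-3.7,-0.8,3.0,0],[100,0,0,3.0,0],[100,0,0,2.5,0],[100,0,0,1.2,0],[100,0,0,0,0],[100,0,0,0,0]])

```text
t: 4.28
tcp_pos: [648.8, -277.5, 123.1]
orientation: [0.009, 1.0, -0.0, 0.001]
wrist_force: [0.4, -0.4, -0.4]
opening: 91.8
finger_force: 0.0
```

Run:
```python
from h import *
go(649.5,-274,103,89)
```

```text
t 4.28 tcp [ 648.8 -277.5  123.1] yax deg 88.95 q [ 9.2e-03  1.0e+00 -2.0e-04  9.0e-04] j [ 0.13  0.69  0.33  1.51 -0.25  0.99  2.08] F [ 0.4 -0.4 -0.4] open 91.8 ff 0.0
shift cm [-0.06  0.35  2.01] turn -0.001 dist 4.0
```

>>> apply_moves(commands=[[100,0,0.2,1.0,0],[100,0,0,0.7,0],[100,0,0,0.3,0],[50,0,0,0,0],[50,0,0,0,0],[50,0,0,0,0]], squeeze=20)

```text
t: 5.03
tcp_pos: [648.3, -275.8, 102.0]
orientation: [0.009, 1.0, -0.0, 0.0]
wrist_force: [0.5, 0.2, -0.6]
opening: 66.2
finger_force: 0.0
```

>>> apply_moves(commands=[[40,0,0,0,0],[40,0,0,0,0],[40,0,0,0,0],[40,0,0,0,0]], squeeze=20)

```text
t: 5.52
tcp_pos: [648.2, -275.7, 101.9]
orientation: [0.009, 1.0, 0.0, 0.0]
wrist_force: [-0.3, 0.7, 2.9]
opening: 57.7
finger_force: 20.0
```

Run:
```python
from h import *
st(); go(440,-247,130,7.3)
```

```text
t 5.53 tcp [ 648.2 -275.7  101.9] yax deg 88.92 q [9.4e-03 1.0e+00 0.0e+00 1.0e-04] j [ 0.13  0.71  0.33  1.53 -0.26  0.95  2.09] F [-0.3  0.7  2.9] open 57.7 ff 20.0
t 5.53 tcp [ 648.2 -275.7  101.9] yax deg 88.92 q [9.4e-03 1.0e+00 0.0e+00 1.0e-04] j [ 0.13  0.71  0.33  1.53 -0.26  0.95  2.09] F [-0.3  0.7  2.9] open 57.7 ff 20.0
shift cm [20.87  2.48 -2.81] turn 1.425 dist 210.0
```

>>> apply_moves(commands=[[40,0,0,-1.0,0],[40,0,0,-2.5,0],[40,2.4,0.5,-2.5,0],[40,4.6,0.5,0,0],[40,4.6,0.5,0,0],[40,4.6,0.5,0,0],[40,3.2,0.4,0,0],[40,1.5,0,0,0]])

```text
t: 6.52
tcp_pos: [438.2, -247.8, 162.3]
orientation: [0.01, 1.0, 0.0, 0.0]
wrist_force: [0.6, -0.0, -0.3]
opening: 57.7
finger_force: 20.0
```

>>> apply_moves(commands=[[40,0,0,0,0.12],[40,0,0,0,0.182],[40,0,0,0,0.182],[40,0,0,0,0.182],[40,0,0,0,0.182],[40,0,0,0,0.182],[40,0,0,0,0.182],[40,0,0,0,0.182]])

```text
t: 7.52
tcp_pos: [440.8, -248.1, 162.1]
orientation: [0.651, 0.759, 0.0, 0.001]
wrist_force: [0.6, -0.2, -2.0]
opening: 58.0
finger_force: 20.0
```

>>> apply_moves(commands=[[40,0,0,0,0.03],[40,0,0,1.0,0],[40,0,0,2.0,0],[40,0,0,1.0,0],[40,0,0,0,0],[40,0,0,0,0],[40,0,0,0,0]])

```text
t: 8.4
tcp_pos: [439.9, -248.0, 122.2]
orientation: [0.66, 0.751, 0.0, 0.0]
wrist_force: [-0.2, -0.2, -0.4]
opening: 57.7
finger_force: 20.0
```

Run:
```python
from h import *
go(440,-248,75,7.4)
a=optics.get_image("scene")["color"][180:250,180:280,::-1];b=optics.get_image("side")["color"][210:310,220:320,::-1]
r=lambda x,f:cv2.resize(x,None,fx=f,fy=f,interpolation=cv2.INTER_CUBIC)
c=np.zeros((400,800,3),np.uint8);c[:280,:400]=r(a,4);c[:400,400:]=r(b,4);cv2.imwrite("pics/y1.png",c)
```

```text
t 8.4 tcp [ 439.9 -248.   122.2] yax deg 7.34 q [6.604e-01 7.509e-01 2.000e-04 4.000e-04] j [-0.1   0.46  0.69  2.05 -0.42  0.77  0.97] F [-0.2 -0.2 -0.4] open 57.7 ff 20.0
shift cm [-0.    0.01  4.72] turn -0.001 dist 0.0
```

View pics/y1.png

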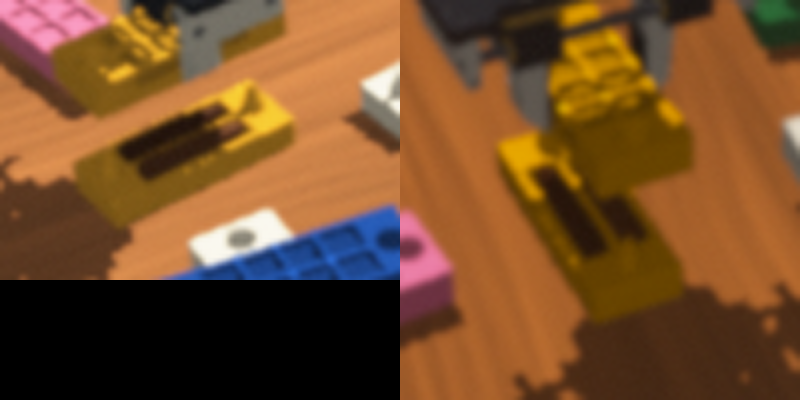

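The lid hangs level over the seat. The grip reading (y = -275.7) agrees with the external cameras, so I'll trust those for the seats.

>>> apply_moves(commands=[[40,0,0,1.5,0],[40,0,0,2.0,0],[40,0,0,1.3,0],[40,0,0,0.5,0],[40,0,0,0.5,0],[40,0,0,0.4,0],[40,0,0,0.3,0],[40,0,0,0.2,0]], squeeze=12)

```text
t: 9.5
tcp_pos: [439.6, -247.6, 54.7]
orientation: [0.66, 0.751, 0.0, -0.0]
wrist_force: [-1.5, 0.9, 1.6]
opening: 58.1
finger_force: 12.0
```

>>> apply_moves(commands=[[40,0,0,0.2,0],[40,0,0,0.2,0],[40,0,0,0.1,0],[40,0,0,0.1,0],[40,0,0,0,0]])

```text
t: 10.12
tcp_pos: [438.9, -246.9, 48.3]
orientation: [0.66, 0.751, 0.0, -0.001]
wrist_force: [-2.8, 3.4, -0.2]
opening: 58.4
finger_force: 12.0
```

>>> apply_moves(commands=[[100,0,0,0,0],[100,0,0,0,0],[100,0,0,0,0],[100,0,0,0,0],[100,0,0,-1.5,0],[100,0,0,-4,0],[100,0,0,-5,0],[100,0,0,0,0]])

```text
t: 11.12
tcp_pos: [441.4, -249.2, 157.7]
orientation: [0.661, 0.751, 0.001, 0.003]
wrist_force: [0.5, 1.3, -0.1]
opening: 91.4
finger_force: 0.0
```

Run:
```python
from h import *
go(650.5,-271,77,-5)
a=optics.get_image("scene")["color"][180:300,190:310,::-1];b=optics.get_image("side")["color"][195:315,230:430,::-1]
r=lambda x,f:cv2.resize(x,None,fx=f,fy=f,interpolation=cv2.INTER_CUBIC)
c=np.zeros((600,800,3),np.uint8);c[:360,:360]=r(a,3);c[:264,360:800]=r(b,2.2);cv2.imwrite("pics/y2.png",c[:360])
```

```text
t 11.12 tcp [ 441.4 -249.2  157.7] yax deg 7.31 q [0.6606 0.7507 0.0013 0.0031] j [-0.15  0.41  0.74  2.02 -0.37  0.84  0.93] F [ 0.5  1.3 -0.1] open 91.4 ff 0.0
shift cm [-4.82 20.46  8.07] turn 0.215 dist 210.0
```

View pics/y2.png

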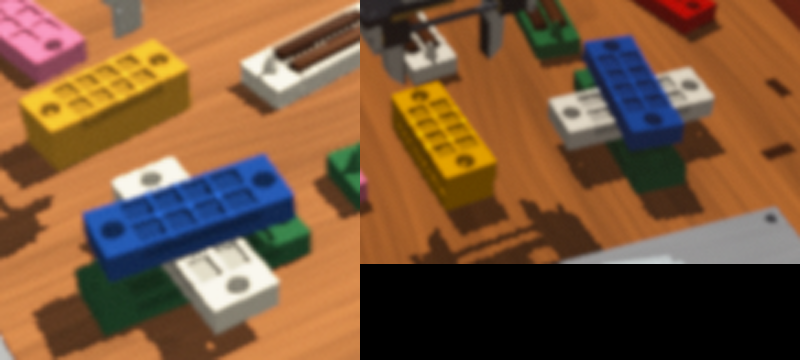

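Yellow is closed flat, and the blue, white and green lids are undisturbed. The white lid's holes are now visible at scene crop (150,179) and (238,285), and at side crop (571,113) and (690,86).

>>> apply_moves(commands=[[100,-1.0,4.1,0,0],[100,-1.0,4.1,0,0],[100,-1.0,4.1,0,0],[100,-1.0,4.1,0,0],[100,-0.8,4.1,0,0],[100,0,0,0,0.105],[100,0,0,0,0.105],[100,0,0,2,0]])

```text
t: 12.22
tcp_pos: [649.2, -269.6, 133.0]
orientation: [0.735, 0.678, -0.0, 0.0]
wrist_force: [0.4, -0.8, 0.1]
opening: 91.6
finger_force: 0.0
```

Run:
```python
from h import *
S=optics.get_image("scene");D=optics.get_image("side")
a=lambda c:(np.array(c)+.5)/3-.5+[190,180]
b=lambda c:(np.array(c)-[360,0]+.5)/2.2-.5+[230,195]
for n,z,p,q in[("B",78,[(112,230),(263,179)],[(652,118),(613,46)]),("W",52,[(150,179),(238,285)],[(571,113),(690,86)]),("Ydone",50,[(51,109),(158,60)],[(464,160),(420,96)])]:
    for x in(ray(S,a(p),z)[:,:2],ray(D,b(q),z)[:,:2]):
        e=x[1]-x[0];print(n,x.mean(0).round(1),np.degrees(np.arctan2(e[1],e[0])).round(1),np.hypot(*e).round(0))
go(650.7,-271,77,-4.8)
```

```text
B [ 650.8 -270.8] 85.5 132.0
B [ 651.4 -272.2] 84.1 129.0
W [ 653.8 -270.9] 1.2 146.0
W [ 653.  -273.6] 0.4 146.0
Ydone [ 440.4 -247.8] 97.0 116.0
Ydone [ 439.7 -249.3] 96.9 115.0
t 12.32 tcp [ 647.2 -268.   129.8] yax deg -4.59 q [ 0.7348  0.6782 -0.0012 -0.0026] j [-0.09  0.75  0.71  1.53 -0.53  1.07  0.67] F [-0.7  0.8 -0.1] open 92.0 ff 0.0
shift cm [-0.27  0.37  5.28] turn 0.004 dist 5.0
```

>>> apply_moves(commands=[[100,0,0,1.5,0],[100,0,0,1.8,0],[100,0,0,0,0],[100,0,0,0,0]])

```text
t: 12.82
tcp_pos: [649.1, -269.4, 100.8]
orientation: [0.736, 0.678, -0.0, 0.0]
wrist_force: [-0.8, 0.9, 0.4]
opening: 91.9
finger_force: 0.0
```

Run:
```python
from h import *
go(651,-271.4,77,-4.9)
```

```text
t 12.82 tcp [ 649.1 -269.4  100.8] yax deg -4.7 q [ 7.355e-01  6.775e-01 -0.000e+00  1.000e-04] j [-0.08  0.78  0.69  1.55 -0.56  1.01  0.69] F [-0.8  0.9  0.4] open 91.9 ff 0.0
shift cm [-0.18  0.2   2.38] turn 0.003 dist 3.0
```

>>> apply_moves(commands=[[100,-0.2,0.2,1.2,0],[100,0,0,0.9,0],[100,0,0,0.2,0],[40,0,0,0,0],[40,0,0,0,0],[40,0,0,0,0],[40,0,0,0,0],[40,0,0,0,0]], squeeze=20)

```text
t: 13.82
tcp_pos: [651.0, -271.4, 77.9]
orientation: [0.736, 0.678, 0.0, 0.0]
wrist_force: [-1.0, 0.6, 1.6]
opening: 58.4
finger_force: 20.0
```

>>> apply_moves(commands=[[40,0,0,0,0],[40,0,0,0,0]])

```text
t: 14.08
tcp_pos: [651.0, -271.4, 77.9]
orientation: [0.736, 0.678, 0.0, 0.0]
wrist_force: [-0.8, 0.6, 2.8]
opening: 57.7
finger_force: 20.0
```

Run:
```python
from h import *
go(457,251,150,4)
```

```text
t 14.07 tcp [ 651.  -271.4   77.9] yax deg -4.7 q [7.355e-01 6.775e-01 1.000e-04 1.000e-04] j [-0.07  0.81  0.68  1.56 -0.58  0.98  0.7 ] F [-0.8  0.6  2.8] open 57.7 ff 20.0
shift cm [ 50.48 -23.61  -7.21] turn -0.152 dist 557.0
```

```bash
cat > fit.py <<'E'
from h import *
import pickle
from scipy.optimize import minimize
def hull(p,sc,off,sh):
    m=np.zeros(sh,np.uint8); cv2.fillConvexPoly(m,cv2.convexHull(np.round(((p-off)*sc)*16).astype(np.int32)),255,shift=4); return m>0
def mask(hsv,c):
    H,S,V=[hsv[...,i].astype(int) for i in range(3)]
    return {"B":(abs(H-112)<12)&(S>130)&(V>40),"G":(abs(H-70)<18)&(S>90)&(V>25),"W":(S<75)&(V>95),"Y":(abs(H-23)<6)&(S>150)&(V>70)}[c]
LEN={"G":190,"W":176,"B":162,"Y":148};PIN={"G":80,"W":73,"B":66,"Y":59}
def fit(im,d,roi,c,p0):
    x0,y0,x1,y1=roi;sc=6
    big=cv2.resize(im[y0:y1,x0:x1],None,fx=sc,fy=sc,interpolation=cv2.INTER_CUBIC)
    m=mask(cv2.cvtColor(big,cv2.COLOR_BGR2HSV),c).astype(np.uint8)
    m=cv2.morphologyEx(m,cv2.MORPH_OPEN,np.ones((7,7)))
    cs,_=cv2.findContours(m,cv2.RETR_EXTERNAL,cv2.CHAIN_APPROX_NONE); A=cv2.convexHull(max(cs,key=cv2.contourArea))
    M=np.zeros(m.shape,np.uint8); cv2.fillConvexPoly(M,A,1); M=M>0
    off=np.array([x0-.5+.5/sc,y0-.5+.5/sc]); l=LEN[c]/2
    base=[(sx*l,sy*29) for sx in(-1,1) for sy in(-1,1)]
    pin=[(s*PIN[c]+2.5*np.cos(t),2.5*np.sin(t)) for s in(-1,1) for t in np.arange(0,6.3,.8)]
    def f(v):
        p=[v[0],v[1],np.radians(v[2])]
        P=np.vstack([pts(p,base,0),pts(p,base,24),pts(p,pin,44)])
        h=hull(proj(d,P),sc,off,m.shape); return 1-(h&M).sum()/(h|M).sum()
    r=minimize(f,p0,method="Nelder-Mead",options=dict(initial_simplex=np.array(p0)+np.array([[0,0,0],[8,0,0],[0,8,0],[0,0,5]]),xatol=.05,fatol=1e-4))
    return r.x.round(1),round(1-r.fun,3)
E
python3 - <<'E'
from fit import *
S=optics.get_image("scene");D=optics.get_image("side");a=cv2.imread("pics/a_scene.png");b=cv2.imread("pics/a_side.png")
L=lambda n:pickle.load(open(n+".pkl","rb"))
R={"B":((340,148,405,188),(205,138,248,182),(456,250,94)),"W":((264,172,334,222),(224,180,280,240),(463,-22,98)),
"G":((294,206,376,254),(286,170,334,226),(638,-22,87)),"Y":((192,194,260,242),(240,232,296,296),(440,-248,97))}
for c,(r1,r2,p) in R.items():
    print(c,*fit(a,S,r1,c,p),*fit(b,D,r2,c,p))
for c,n,r in[("B","w_blue",(190,130,390,230)),("W","w_mid",(160,55,390,170)),("Y","w_stk",(195,40,375,140))]:
    print(c,n,*fit(cv2.imread(f"pics/{n}.png"),L(n),r,c,R[c][2]))
E
```

```text
B [453.2 258.8  98.5] 0.837 [459.6 280.   91.2] 0.704
W [460.  -19.9  99.1] 0.958 [464.9 -16.3  96.7] 0.899
G [635.7 -17.6  88.1] 0.878 [635.6   4.7  75.9] 0.416
Y [ 444.5 -245.8   92.7] 0.594 [ 440.7 -245.8   96.6] 0.95
B w_blue [455.  258.5  95. ] 0.972
W w_mid [460.6 -17.4  98.6] 0.991
Y w_stk [ 436.7 -244.9   97. ] 0.992
```

Run:
```python
from fit import *
L=lambda n:pickle.load(open(n+".pkl","rb"))
for n in("w_blue","w_mid","w_stk"): print(n,np.array(L(n)["extrinsics"])[:3].round(3).tolist())
for f,r in(("a_scene",(335,143,410,193)),("a_side",(200,133,253,187))):
    im=cv2.imread(f"pics/{f}.png");x0,y0,x1,y1=r
    b=cv2.resize(im[y0:y1,x0:x1],None,fx=7,fy=7,interpolation=cv2.INTER_CUBIC); cv2.imwrite(f"pics/z_{f}.png",b)
a=cv2.imread("pics/z_a_scene.png");b=cv2.imread("pics/z_a_side.png")
c=np.zeros((378,525+371-100,3),np.uint8);c[:350,:525]=a;c[:,525:]=b[:,50:321];cv2.imwrite("pics/z.png",c)
```

```text
w_blue [[-0.006, -0.962, -0.272, 389.173], [1.0, -0.005, -0.003, 252.336], [0.001, -0.272, 0.962, 384.164]]
w_mid [[-0.001, -0.962, -0.272, 460.631], [1.0, -0.0, -0.002, -13.898], [0.001, -0.272, 0.962, 383.811]]
w_stk [[-0.003, -0.962, -0.272, 461.522], [1.0, -0.002, -0.003, -253.046], [0.002, -0.272, 0.962, 413.635]]
```

View pics/z.png

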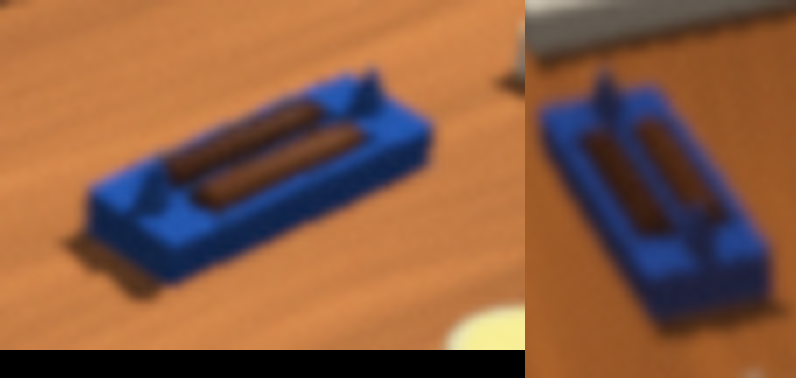

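The crop shows the blue seat's top corners at (90,192), (345,73), (435,128) and (180,245) in the scene view, and (545,110), (655,88), (765,245) and (655,275) in the side view.

Run:
```python
from h import *
S=optics.get_image("scene");D=optics.get_image("side")
a=lambda c:(np.array(c)+.5)/7-.5+[335,143]
b=lambda c:(np.array(c)-[475,0]+.5)/7-.5+[200,133]
for x in(ray(S,a([(90,192),(345,73),(435,128),(180,245)]),24),ray(D,b([(655,275),(545,110),(655,88),(765,245)]),24),ray(S,a([(152,160),(373,69)]),44),ray(D,b([(705,207),(605,70)]),44)):
    x=x[:,:2];e=x[1]-x[0]
    print(x.mean(0).round(1),np.hypot(*e).round(),np.degrees(np.arctan2(e[1],e[0])).round(1))
```

```text
[458.2 255.2] 161.0 96.1
[458.5 254. ] 157.0 95.3
[452.8 256.9] 131.0 93.0
[460.  254.9] 134.0 95.8
```

>>> apply_moves(commands=[[40,0,0,-1.0,0],[40,0,0,-2.5,0],[40,1.0,-0.5,-3.0,0],[40,4.0,-1.8,-1.0,0],[40,5.0,-2.3,0,0],[40,5.0,-2.3,0,0],[40,5.0,-2.3,0,0],[40,5.0,-2.3,0,0]])

```text
t: 15.28
tcp_pos: [556.1, -11.2, 153.1]
orientation: [0.736, 0.677, 0.0, 0.0]
wrist_force: [0.2, 0.9, -0.8]
opening: 58.2
finger_force: 20.0
```

>>> apply_moves(commands=[[40,5.0,-2.3,0,0],[40,5.0,-2.3,0,0],[40,5.0,-2.4,0,0],[40,5.0,-2.4,0,0],[40,3.9,-1.8,0,0],[40,2.0,-0.9,0,0],[40,0,0,0,-0.1],[40,0,0,0,-0.073]])

```text
t: 16.27
tcp_pos: [457.3, 255.7, 153.0]
orientation: [0.673, 0.74, 0.0, 0.0]
wrist_force: [-0.6, -0.3, -1.3]
opening: 58.2
finger_force: 20.0
```

>>> apply_moves(commands=[[40,0,0,1.5,0],[40,0,0,2.5,0],[40,0,0,1.5,0],[40,0,0,0,0],[40,0,0,0,0]])

```text
t: 16.9
tcp_pos: [457.8, 255.2, 98.1]
orientation: [0.675, 0.738, 0.0, 0.0]
wrist_force: [0.3, 0.2, -0.5]
opening: 57.6
finger_force: 20.0
```

Run:
```python
from h import *
go(457.5,255,70,5.2)
```

```text
t 16.9 tcp [457.8 255.2  98.1] yax deg 5.17 q [6.745e-01 7.383e-01 2.000e-04 1.000e-04] j [-1.12  0.54  0.71  2.03 -0.51  0.76 -0.01] F [ 0.3  0.2 -0.5] open 57.6 ff 20.0
shift cm [-0.01 -0.03  2.81] turn -0.001 dist 0.0
```

Now lower to TCP z ≈ 50.

>>> apply_moves(commands=[[40,0,0,1.0,0],[40,0,0,1.2,0],[40,0,0,0.6,0],[40,0,0,0.5,0],[40,0,0,0.4,0],[40,0,0,0.3,0],[40,0,0,0.2,0],[40,0,0,0.1,0]], squeeze=12)

```text
t: 17.9
tcp_pos: [457.5, 255.3, 54.7]
orientation: [0.674, 0.739, 0.0, -0.0]
wrist_force: [0.6, -1.5, -1.9]
opening: 58.0
finger_force: 12.0
```

>>> apply_moves(commands=[[40,0,0,0.2,0],[40,0,0,0.2,0],[40,0,0,0.1,0],[40,0,0,0,0],[40,0,0,0,0]])

```text
t: 18.52
tcp_pos: [457.4, 255.2, 49.8]
orientation: [0.674, 0.738, 0.0, -0.0]
wrist_force: [-1.4, -0.0, 2.3]
opening: 58.0
finger_force: 12.0
```

>>> apply_moves(commands=[[100,0,0,0,0],[100,0,0,0,0],[100,0,0,0,0],[100,0,0,0,0],[100,0,0,-1.5,0],[100,0,0,-4,0],[100,0,0,-4,0],[100,0,0,0,0]])

```text
t: 19.52
tcp_pos: [459.3, 255.9, 148.1]
orientation: [0.674, 0.738, 0.003, 0.0]
wrist_force: [-0.8, -0.7, -0.4]
opening: 91.7
finger_force: 0.0
```

>>> apply_moves(commands=[[100,-5.4,1.5,0,0],[100,-5.4,1.5,0,0],[100,-5.4,1.5,0,0],[100,-5.4,1.5,0,0],[100,-5.4,1.5,0,0],[100,-5.4,1.5,0,0],[100,-5.4,1.5,0,0],[100,-5.4,1.4,0,0]])

```text
t: 20.52
tcp_pos: [615.4, -165.7, 144.5]
orientation: [0.674, 0.739, -0.0, -0.0]
wrist_force: [0.5, -0.2, -0.0]
opening: 91.8
finger_force: 0.0
```

>>> apply_moves(commands=[[100,-5.4,1.4,0,-0.15],[100,-4.0,2.2,0,-0.165],[100,0,0,0,-0.17],[100,0,0,0,-0.17],[100,0,0,0,-0.17],[100,0,0,0,-0.17],[100,0,0,0,-0.17],[100,0,0,0,-0.17]])

```text
t: 21.52
tcp_pos: [664.4, -250.2, 144.4]
orientation: [0.07, 0.998, 0.0, -0.001]
wrist_force: [-0.1, -0.2, -0.8]
opening: 91.8
finger_force: 0.0
```

>>> apply_moves(commands=[[100,0,0,0,-0.16],[100,0,0,0,0],[100,0,0,0,0]])

```text
t: 21.9
tcp_pos: [664.7, -250.3, 144.5]
orientation: [-0.006, 1.0, 0.0, -0.0]
wrist_force: [-0.4, 0.0, -0.9]
opening: 92.0
finger_force: 0.0
```

Run:
```python
from h import *
go(653.4,-272.3,75,90.8)
r=lambda x,f:cv2.resize(x,None,fx=f,fy=f,interpolation=cv2.INTER_CUBIC)
S=optics.get_image("scene")["color"][:,:,::-1];D=optics.get_image("side")["color"][:,:,::-1]
c=np.zeros((560,800,3),np.uint8);c[:400,:400]=r(S[210:310,200:300],4);c[:400,400:]=r(D[190:290,290:390],4)
c[400:,:240]=r(S[145:198,335:415],3)[:159,:240].repeat(1,0) if 0 else 0
x=r(S[145:198,335:415],3);c[400:400+x.shape[0],:x.shape[1]]=x;x=r(D[133:186,195:275],3);c[400:400+x.shape[0],400:400+x.shape[1]]=x
cv2.imwrite("pics/w1.png",c)
```

```text
t 21.9 tcp [ 664.7 -250.3  144.5] yax deg 90.65 q [-5.7e-03  1.0e+00  1.0e-04 -2.0e-04] j [ 0.11  0.67  0.3   1.47 -0.21  1.03  2.04] F [-0.4  0.  -0.9] open 92.0 ff 0.0
shift cm [ 1.15 -2.19  6.95] turn -0.003 dist 25.0
```

View pics/w1.png

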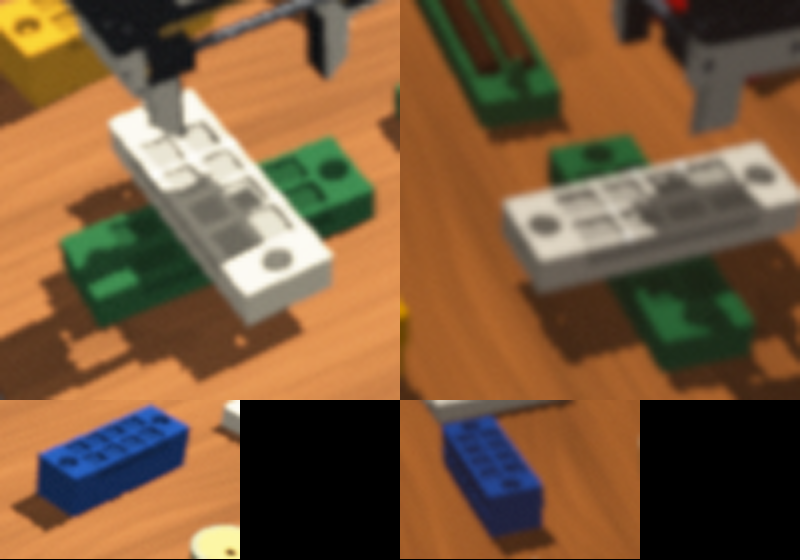

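Blue is closed flat. The white lid is still in place, with its holes at (277,260) in the scene crop and (545,223) and (760,174) in the side crop. A green lid hole shows at (333,169) in the scene crop and (600,154) in the side crop.

>>> apply_moves(commands=[[100,1.15,-2.2,0,0],[100,0,0,2.5,0],[100,0,0,3.0,0],[100,0,0,1.3,0],[100,0,0,0,0],[100,0,0,0,0]])

```text
t: 22.75
tcp_pos: [654.3, -273.2, 77.9]
orientation: [-0.007, 1.0, -0.0, 0.001]
wrist_force: [-0.3, 0.5, -0.2]
opening: 91.7
finger_force: 0.0
```

Run:
```python
from h import *
S=optics.get_image("scene");D=optics.get_image("side")
a=lambda c:(np.array(c)+.5)/4-.5+[200,210]
b=lambda c:(np.array(c)-[400,0]+.5)/4-.5+[290,190]
print(ray(S,a([(277,260)]),52).round(1),ray(D,b([(545,223),(760,174)]),52).round(1),ray(S,a([(333,169)]),26).round(1),ray(D,b([(600,154)]),26).round(1))
go(653.4,-272.3,51,90.8)
```

```text
[[ 726.8 -269.6   52. ]] [[ 581.7 -271.9   52. ]
 [ 726.9 -270.5   52. ]] [[ 653.7 -188.8   26. ]] [[ 655.7 -191.1   26. ]]
t 22.85 tcp [ 654.5 -272.9   78.1] yax deg 90.86 q [-7.5e-03  1.0e+00 -4.0e-04  1.0e-03] j [ 0.15  0.74  0.28  1.53 -0.23  0.91  2.09] F [ 0.7  0.3 -0. ] open 91.9 ff 0.0
shift cm [0.11 0.06 2.71] turn 0.001 dist 1.0
```

>>> apply_moves(commands=[[100,0,0.1,1.2,0],[100,0,0,1.2,0],[100,0,0,0.3,0],[40,0,0,0,0],[40,0,0,0,0],[40,0,0,0,0],[40,0,0,0,0],[40,0,0,0,0]], squeeze=20)

```text
t: 23.85
tcp_pos: [653.8, -271.3, 49.7]
orientation: [-0.008, 1.0, 0.0, 0.0]
wrist_force: [0.4, 0.6, -0.1]
opening: 58.2
finger_force: 20.0
```

>>> apply_moves(commands=[[40,0,0,0,0],[40,0,0,0,0]])

```text
t: 24.1
tcp_pos: [653.8, -271.3, 49.8]
orientation: [-0.008, 1.0, 0.0, 0.0]
wrist_force: [-0.8, -0.6, 0.4]
opening: 58.1
finger_force: 20.0
```

Run:
```python
from h import *
go(462.5,-21,110,8.6)
```

```text
t 24.1 tcp [ 653.8 -271.3   49.8] yax deg 90.87 q [-7.6e-03  1.0e+00  1.0e-04  1.0e-04] j [ 0.16  0.77  0.27  1.55 -0.24  0.86  2.1 ] F [-0.8 -0.6  0.4] open 58.1 ff 20.0
shift cm [18.75 25.32 -6.02] turn 1.436 dist 315.0
```

>>> apply_moves(commands=[[40,0,0,-1.0,0],[40,0,0,-2.5,0],[40,1.0,1.3,-3.0,0],[40,2.5,3.5,-1.5,0],[40,3.6,4.8,0,0],[40,3.6,4.8,0,0],[40,3.6,4.8,0,0],[40,3.0,4.0,0,0]])

```text
t: 25.1
tcp_pos: [475.9, -40.5, 130.4]
orientation: [-0.008, 1.0, 0.0, 0.0]
wrist_force: [1.2, 0.2, -2.0]
opening: 57.9
finger_force: 20.0
```

>>> apply_moves(commands=[[40,1.45,2.1,0,0],[40,0,0,0,0.1],[40,0,0,0,0.18],[40,0,0,0,0.18],[40,0,0,0,0.18],[40,0,0,0,0.18],[40,0,0,0,0.18],[40,0,0,0,0.18]])

```text
t: 26.1
tcp_pos: [462.7, -21.5, 130.4]
orientation: [0.553, 0.833, 0.0, 0.0]
wrist_force: [0.2, -0.3, -1.2]
opening: 57.9
finger_force: 20.0
```

>>> apply_moves(commands=[[40,0,0,0,0.16],[40,0,0,0,0.096],[40,0,0,1.5,0],[40,0,0,1.5,0],[40,0,0,0,0],[40,0,0,0,0]])

```text
t: 26.85
tcp_pos: [462.3, -21.6, 99.6]
orientation: [0.652, 0.758, -0.0, -0.0]
wrist_force: [0.5, -0.4, -1.6]
opening: 57.8
finger_force: 20.0
```

Run:
```python
from h import *
go(462.8,-21.3,70,8.7)
```

```text
t 26.85 tcp [462.3 -21.6  99.6] yax deg 8.59 q [ 6.521e-01  7.581e-01 -2.000e-04 -2.000e-04] j [-0.54  0.43  0.63  2.16 -0.4   0.67  0.51] F [ 0.5 -0.4 -1.6] open 57.8 ff 20.0
shift cm [0.03 0.05 2.96] turn -0.002 dist 1.0
```

Lower 52 mm in all, to z ≈ 47.8.

>>> apply_moves(commands=[[40,0,0,1.2,0],[40,0,0,1.3,0],[40,0,0,0.7,0],[40,0,0,0.5,0],[40,0,0,0.4,0],[40,0,0,0.3,0],[40,0,0,0.2,0],[40,0,0,0.1,0]], squeeze=12)

```text
t: 27.85
tcp_pos: [462.5, -21.1, 52.7]
orientation: [0.652, 0.758, 0.0, -0.0]
wrist_force: [-1.2, 2.0, 0.3]
opening: 57.6
finger_force: 12.0
```

>>> apply_moves(commands=[[40,0,0,0.2,0],[40,0,0,0.2,0],[40,0,0,0.1,0],[40,0,0,0,0],[40,0,0,0,0]])

```text
t: 28.48
tcp_pos: [462.3, -20.8, 47.6]
orientation: [0.652, 0.758, 0.0, -0.0]
wrist_force: [-0.3, 5.5, -2.3]
opening: 58.3
finger_force: 12.0
```

>>> apply_moves(commands=[[100,0,0,0,0],[100,0,0,0,0],[100,0,0,0,0],[100,0,0,0,0],[100,0,0,-1.5,0],[100,0,0,-4,0],[100,0,0,-4,0],[100,0,0,0,0]])

```text
t: 29.48
tcp_pos: [464.2, -21.4, 145.9]
orientation: [0.652, 0.758, 0.002, 0.002]
wrist_force: [0.7, 0.8, 0.7]
opening: 91.9
finger_force: 0.0
```

Run:
```python
from h import *
go(654,-270,120,-4)
r=lambda x,f:cv2.resize(x,None,fx=f,fy=f,interpolation=cv2.INTER_CUBIC)
S=optics.get_image("scene")["color"][:,:,::-1];D=optics.get_image("side")["color"][:,:,::-1]
c=np.zeros((600,800,3),np.uint8);c[:400,:400]=r(S[220:300,210:290],5);c[:400,400:]=r(D[210:290,310:390],5)
x=r(S[170:260,260:390],2.2);c[400:400+x.shape[0],:x.shape[1]]=x[:200];x=r(D[170:260,220:350],2.2);c[400:400+x.shape[0],400:400+x.shape[1]]=x[:200]
cv2.imwrite("pics/g1.png",c)
```

```text
t 29.48 tcp [464.2 -21.4 145.9] yax deg 8.58 q [0.6522 0.758  0.0022 0.0016] j [-0.61  0.35  0.7   2.12 -0.32  0.77  0.44] F [0.7 0.8 0.7] open 91.9 ff 0.0
shift cm [-27.41  15.06   2.59] turn 0.22 dist 313.0
```

View pics/g1.png

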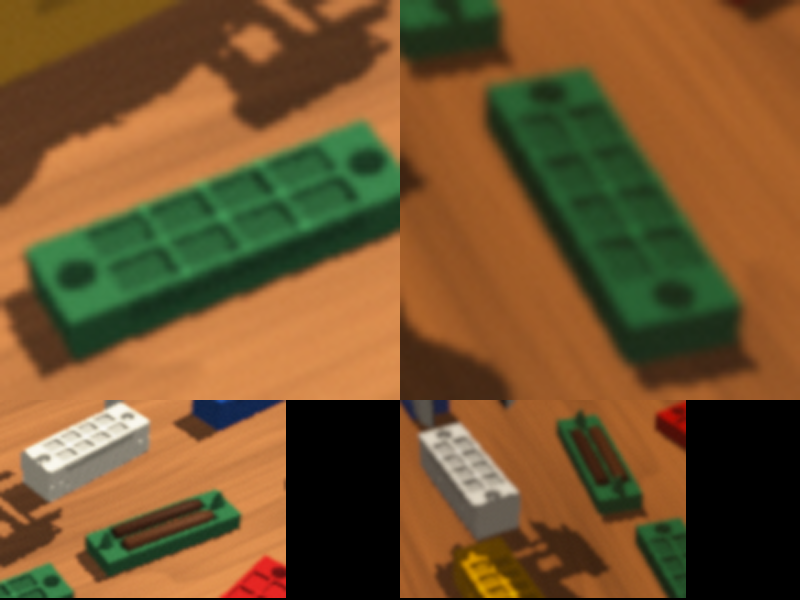

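White is closed flat. The green lid's holes are at scene crop (76,275) and (367,162), and at side crop (674,295) and (548,92). On the way I'll take one wrist shot over the green seat to refine it.

>>> apply_moves(commands=[[100,-2.4,4.1,-2.8,0],[100,-2.4,4.1,-2.8,0],[100,-2.4,4.1,-2.8,0],[100,-2.3,4.1,-2.6,0],[100,0,0,0,0],[100,0,0,0,0],[100,0,0,0,0]])

```text
t: 30.45
tcp_pos: [637.4, -90.1, 251.5]
orientation: [0.652, 0.758, -0.0, -0.001]
wrist_force: [-0.0, 0.3, 0.0]
opening: 91.9
finger_force: 0.0
```

Run:
```python
from fit import *
S=optics.get_image("scene");D=optics.get_image("side")
a=lambda c:(np.array(c)+.5)/5-.5+[210,220]
b=lambda c:(np.array(c)-[400,0]+.5)/5-.5+[310,210]
for x in(ray(S,a([(76,275),(367,162)]),26),ray(D,b([(674,295),(548,92)]),26)):
    x=x[:,:2];e=x[1]-x[0];print("lid",x.mean(0).round(1),np.hypot(*e).round(),np.degrees(np.arctan2(e[1],e[0])).round(1))
d=snap("w_g"); im=cv2.imread("pics/w_g.png")
print(proj(d,pts([638,-22,np.radians(87.3)],[(95,29),(95,-29),(-95,29),(-95,-29)],24)).round(0).tolist())
print(fit(im,d,(150,0,420,250),"G",(638,-22,87.3)))
hsv=cv2.cvtColor(im,cv2.COLOR_BGR2HSV);m=mask(hsv,"G").astype(np.uint8)
n,l,s,ce=cv2.connectedComponentsWithStats(m);print([x.tolist() for x in s if x[4]>300])
go(654,-270,80,-4)
```

```text
lid [ 651.6 -268.8] 160.0 88.1
lid [ 651.7 -270.4] 160.0 87.8
[[283.0, 8.0], [345.0, 22.0], [247.0, 207.0], [301.0, 218.0]]
(array([636.2, -17.4,  86.7]), np.float64(0.984))
[[0, 0, 560, 420, 224927], [246, 3, 98, 209, 6633], [253, 252, 57, 41, 1859], [239, 326, 58, 41, 1781]]
t 30.6 tcp [638.  -90.2 252.4] yax deg 8.61 q [ 6.520e-01  7.582e-01 -0.000e+00 -6.000e-04] j [-0.39  0.53  0.71  1.56 -0.36  1.19  0.53] F [-1.  -0.4  0.2] open 91.8 ff 0.0
shift cm [-18.02  -1.12  17.24] turn 0.22 dist 181.0
```

>>> apply_moves(commands=[[100,-5.0,-0.5,0,0],[100,-5.0,-0.5,0,0],[100,-5.0,-0.5,0,0],[100,-5.0,-0.5,0,0],[100,-4.8,-0.4,0,0],[100,0,0,0,0],[100,0,0,0,0],[100,0,0,0,0]])

```text
t: 31.6
tcp_pos: [652.7, -337.6, 252.6]
orientation: [0.651, 0.759, 0.001, -0.0]
wrist_force: [-0.4, 1.5, -0.3]
opening: 92.0
finger_force: 0.0
```

Run:
```python
import fit as F
from fit import *
d=snap("w_gl"); im=cv2.imread("pics/w_gl.png")
# lid: box 26 high, no pins -> reuse with pins lowered
src=open("fit.py").read().replace("pts(p,base,24),pts(p,pin,44)","pts(p,base,26)")
g={};exec(src,g)
print("lid wrist",g["fit"](im,d,(150,0,420,250),"G",(651.6,-269.6,88)))
S=optics.get_image("scene");D=optics.get_image("side")
sb=S["color"][:,:,::-1].copy();db=D["color"][:,:,::-1].copy()
print("lid scene",g["fit"](sb,S,(210,235,300,300),"G",(651.6,-269.6,88)),"side",g["fit"](db,D,(322,215,386,292),"G",(651.6,-269.6,88)))
print("seat scene",fit(sb,S,(294,206,376,254),"G",(638,-22,87)),"side",fit(db,D,(282,168,340,230),"G",(638,-22,87)))
go(651.7,-269.6,80,-2)
```

```text
lid wrist (array([ 649.5, -267.9,   87.9]), np.float64(0.988))
lid scene (array([ 648.8, -267.3,   88.5]), np.float64(0.908)) side (array([ 654.4, -264.6,   84.6]), np.float64(0.821))
seat scene (array([635.7, -17.6,  88. ]), np.float64(0.878)) side (array([635.3,   5.4,  75.9]), np.float64(0.428))
t 31.75 tcp [ 652.6 -338.2  252.9] yax deg 8.69 q [ 6.515e-01  7.586e-01  3.000e-04 -0.000e+00] j [ 0.05  0.69  0.68  1.29 -0.43  1.31  0.87] F [-0.3 -0.   0.1] open 92.0 ff 0.0
shift cm [ 6.8   0.95 17.29] turn 0.187 dist 69.0
```

>>> apply_moves(commands=[[100,3.4,0.5,3.0,0],[100,3.4,0.45,3.0,0],[100,0,0,4.0,0.093],[100,0,0,4.0,0.093],[100,0,0,3.0,0],[100,0,0,1.5,0],[100,0,0,0,0],[100,0,0,0,0]])

```text
t: 32.75
tcp_pos: [652.1, -271.4, 69.2]
orientation: [0.72, 0.694, 0.0, 0.001]
wrist_force: [0.2, -0.2, 0.8]
opening: 91.9
finger_force: 0.0
```

Run:
```python
from h import *
go(651.7,-269.6,26,-2.1)
```

```text
t 32.75 tcp [ 652.1 -271.4   69.2] yax deg -2.06 q [7.197e-01 6.943e-01 4.000e-04 1.000e-03] j [-0.05  0.81  0.64  1.56 -0.56  0.96  0.73] F [ 0.2 -0.2  0.8] open 91.9 ff 0.0
shift cm [ 0.18 -0.05  4.32] turn 0.001 dist 2.0
```

>>> apply_moves(commands=[[100,0.2,0,1.5,0],[100,0,0,1.5,0],[100,0,0,0.9,0],[100,0,0,0.3,0],[40,0,0,0,0],[40,0,0,0,0],[40,0,0,0,0],[40,0,0,0,0]], squeeze=20)

```text
t: 33.75
tcp_pos: [651.5, -269.0, 26.0]
orientation: [0.72, 0.694, 0.0, 0.0]
wrist_force: [0.7, -0.8, 2.1]
opening: 57.8
finger_force: 20.0
```

>>> apply_moves(commands=[[40,0,0,0,0],[40,0,0,0,0],[40,0,0,0,0]])

```text
t: 34.12
tcp_pos: [651.5, -269.0, 26.0]
orientation: [0.72, 0.694, 0.0, 0.0]
wrist_force: [-2.2, 0.8, 3.6]
opening: 57.8
finger_force: 20.0
```

Run:
```python
from h import *
go(638.3,-20.5,110,-3.1)
```

```text
t 34.12 tcp [ 651.5 -269.    26. ] yax deg -2.07 q [7.198e-01 6.942e-01 1.000e-04 1.000e-04] j [-0.04  0.86  0.61  1.59 -0.59  0.89  0.75] F [-2.2  0.8  3.6] open 57.8 ff 20.0
shift cm [24.78 -2.21 -8.4 ] turn 0.018 dist 249.0
```

>>> apply_moves(commands=[[40,0,0,-1.0,0],[40,0,0,-2.5,0],[40,2.0,-0.2,-3.0,0],[40,4.6,-0.4,-1.5,0],[40,5.5,-0.5,0,0],[40,5.5,-0.5,0,0],[40,4.7,-0.4,0,0],[40,2.5,-0.2,0,0.018]])

```text
t: 35.12
tcp_pos: [638.2, -16.3, 105.8]
orientation: [0.725, 0.689, 0.0, -0.001]
wrist_force: [-0.6, -0.5, -1.5]
opening: 57.8
finger_force: 20.0
```

>>> apply_moves(commands=[[40,0,0,0,0],[40,0,0,0,0],[40,0,0,0,0]])

```text
t: 35.5
tcp_pos: [638.3, -22.2, 106.0]
orientation: [0.727, 0.687, -0.0, 0.0]
wrist_force: [-0.4, -0.0, -1.6]
opening: 57.9
finger_force: 20.0
```

Run:
```python
from h import *
go(638.3,-20.3,50,-3.1)
```

```text
t 35.5 tcp [638.3 -22.2 106. ] yax deg -3.22 q [ 7.267e-01  6.869e-01 -1.000e-04  4.000e-04] j [-0.5   0.69  0.7   1.73 -0.54  0.93  0.37] F [-0.4 -0.  -1.6] open 57.9 ff 20.0
shift cm [ 0.19 -0.02  5.6 ] turn -0.002 dist 2.0
```

>>> apply_moves(commands=[[40,0.2,0,1.2,0],[40,0,0,1.5,0],[40,0,0,0.9,0],[40,0,0,0.5,0],[40,0,0,0.4,0],[40,0,0,0.3,0],[40,0,0,0.2,0],[40,0,0,0.1,0]], squeeze=12)

```text
t: 36.5
tcp_pos: [638.5, -18.3, 54.8]
orientation: [0.726, 0.688, 0.0, 0.0]
wrist_force: [-0.1, 0.0, -1.3]
opening: 58.2
finger_force: 12.0
```

>>> apply_moves(commands=[[40,0,0,0.2,0],[40,0,0,0.2,0],[40,0,0,0.1,0],[40,0,0,0,0],[40,0,0,0,0]])

```text
t: 37.12
tcp_pos: [638.4, -18.2, 49.9]
orientation: [0.726, 0.688, 0.0, -0.0]
wrist_force: [-3.5, 0.9, 4.0]
opening: 58.3
finger_force: 12.0
```

Seated at z = 49.9. Releasing, backing off and checking all four.

>>> apply_moves(commands=[[100,0,0,0,0],[100,0,0,0,0],[100,0,0,0,0],[100,0,0,0,0],[100,0,0,-1.5,0],[100,0,0,-4,0],[100,0,0,-6,0],[100,0,0,-6,0]])

```text
t: 38.12
tcp_pos: [638.2, -18.6, 227.5]
orientation: [0.726, 0.688, 0.0, 0.0]
wrist_force: [1.8, 0.1, -0.9]
opening: 91.7
finger_force: 0.0
```

>>> apply_moves(commands=[[100,-4,0,-3,0],[100,-4,0,0,0],[100,-4,0,0,0],[100,-4,0,0,0],[100,0,0,0,0],[100,0,0,0,0]])

```text
t: 38.88
tcp_pos: [629.8, -177.7, 255.3]
orientation: [0.726, 0.688, 0.0, -0.0]
wrist_force: [-0.1, 1.3, -0.6]
opening: 91.9
finger_force: 0.0
```

Run:
```python
from h import *
st()
r=lambda x,f:cv2.resize(x,None,fx=f,fy=f,interpolation=cv2.INTER_CUBIC)
S=optics.get_image("scene")["color"][:,:,::-1];D=optics.get_image("side")["color"][:,:,::-1]
c=np.zeros((600,800,3),np.uint8)
x=r(S[140:340,140:440],1.9)[:380];x=x[:,:460];c[:x.shape[0],:x.shape[1]]=r(S[140:340,140:440],460/300)[:380] if 0 else x
x=r(D[130:430,190:400],340/210)[:486];c[:486,460:]=x[:,:340]
cv2.imwrite("pics/f.png",c[:490])
```

```text
t 38.88 tcp [ 629.8 -177.7  255.3] yax deg -3.11 q [ 7.260e-01  6.876e-01  4.000e-04 -0.000e+00] j [-0.3   0.57  0.8   1.53 -0.42  1.22  0.51] F [-0.1  1.3 -0.6] open 91.9 ff 0.0Traceback (most recent call last):
  File "<stdin>", line 7, in <module>
ValueError: could not broadcast input array from shape (470,340,3) into shape (486,340,3)
```

Run:
```python
from h import *
S=optics.get_image("scene")["color"][:,:,::-1];D=optics.get_image("side")["color"][:,:,::-1]
cv2.imwrite("pics/f2.png",np.hstack([cv2.resize(S[140:340,140:440],(480,320)),cv2.resize(D[130:330,190:390],(320,320))]))
```

```text
(no output)
```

View pics/f2.png

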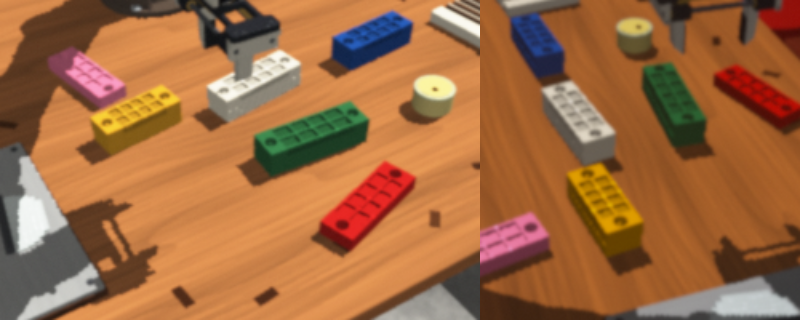

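All four moulds are closed flat: yellow (137,118), white (255,84), blue (373,39) and green (312,137). The pot and the look-alikes have not moved, and the arm is clear.

```bash
python3 -c "
from bench import robot
print(robot.hand_in())"
```

```text
the job is handed in; nothing more can be done
None
```

All four moulds are closed flat with the lids of their own colour and let go, the gum pot and blade were left untouched, and the job was handed in at about 39 s of the 122 s allowed.

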